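# Pin and close a hinged casting mould

## Robot

A 6-joint arm with a two-finger parallel gripper is mounted at the origin on the work surface. World frame = base frame: x ahead of the robot, y to its left, z up, the work surface at z = 0. Lengths are in m, angles in rad, forces in N, time in s.
With the tool pointing down it reaches from about 0.275 to 0.85 m from the base axis. Payload 5.2 kg.
Tool frame: the origin (TCP) lies at the very end of the fingers, on their centre line; the grasp point (between the pads) lies 19 mm behind it (bot.hold_point_z is the distance from the TCP to the grasp point, in m); z points along the fingers, y is the line along which they close (so a half turn about z gives the same grasp; the last joint's range is limited). The gripper opens to 85 mm and grips with 20 to 120 N. Pads are 22 mm wide; open, the fingers measure 114 mm over their backs; the gripper's body (76 mm by 85 mm) begins 54 mm behind the grasp point. The pads swing forward as they close: fully open they stand 13 mm farther back than shut.
Start: joints at [-1.486, 0.259, 1.535, -0, 1.348, -0.203], TCP at [0.156, -0.527, 0.231] pointing down, gripper open.
Joint ranges: [-3.14, 3.14], [-0.91, 2.08], [0.19, 2.58], [-1.22, 4.36], [0.22, 2.71], [-3.12, 3.12]. Speed limits (rad/s): [2.57, 2.57, 3.14, 3.14, 3.14, 3.14].

## Interface

Orientations are given as a 3x3 rotation matrix whose columns are the frame's x, y, z axes.
In Python, from plant import bot gives the robot as it stands.
- The arm moves only by the shell command python3 -m pendant 'ROWS' [FORCE]. ROWS is JSON, a list of rows, each a list of 3 entries, a list of its own where there are three numbers: the turn, a rotation vector about the tool's x, y, z in degrees, then the shift along the tool's x, y, z in mm, then the gripper's target within -1 to 1 (shut at 1, half-way at 0, fully open at -1). A call has 1 to 10 rows; each row shifts and turns the commanded pose from where the row before left it, along the tool's axes as they then stand; what a row does not reach is not made up. A row lasts 1/10 s, in which the tool goes at most 50 mm and 8.59 degrees, less where a joint would pass 70% of its speed; a pose out of reach is approached as far as the arm can. A call with a gripper value outside its range is refused whole. The fingers move at their own pace and stop on an object; FORCE is the grip in N (left out, the last holds). Time passes only in rows, so rows that do not move let the fingers close. It gives the time, the measured TCP pose, the force, the opening and the grip force at its end, in the units of the state.
- bot.sense(): the state, without advancing time (a new reading comes with each control period).
- bot.get_image(name): name is "scene" or "top" or "wrist"; returns the picture (400x640x3 uint8, blue, green, red); there is no depth.
- bot.camera_info(name): a dict with "camera_matrix" (3x3 intrinsics, pixels), "k1" (the pictures are not rectified: a ray, as slopes to the right and down, at radius r is drawn at 1 + k1 r^2 times it, then the intrinsics apply), "rvec" (rotation vector, rad) and "tvec" (3), from world to camera coordinates, as OpenCV has them. Camera axes: x right, y down, z forward; pixel columns grow to the right and rows downward; lengths in m; the calibration is good to about 2 mm. A picture is of the moment at which its call begins: read the wrist's pose just before it. camera_info takes no time and is no camera call; for the wrist camera it gives the pose at the moment of the call.
- bot.sign_off(): hands the job in; it is judged then, once.
Trained networks look in the newest picture that a camera, given by its name, has taken for a name from the list of things; names that differ only in an ending like _2 or _b are one class to them, and where a whole thing is asked for, a point or a joint stands for the part that bears it (a point fixed in the world has none). Each returns a list of dicts, best first, with "conf" (0 to 1); they miss things now and then, are a little off and sometimes report something else, mostly with a low value. They report only what shows in the picture. A call takes as long as a camera call. They do not tell look-alikes from the thing itself.
- bot.look_for(label, camera): "point" ([column, row] in pixels, amid what is visible of it).
- bot.silhouettes(label, camera): "pixels" (400x640 bool, what is visible of it) and "point" ([column, row] in pixels, amid what is visible of it).
The state is a dict: "time_s": time; "q": joint angles; "dq": joint speeds; "joint_efforts": joint torques, N m; "eef_pos": TCP position; "tcp_rot": TCP orientation; "contact_force": force on the tool from outside, world axes, zero at the start; "torque": the same for the moment, N m; "opening": finger opening in m; "finger_force": force on a finger pad.
Only numpy, scipy, OpenCV 4.12 (cv2) and the standard library are available. Lean on these libraries where they do the work, as an engineer would, in place of code of your own. Each camera call takes 0.05 s, during which the arm holds its last target. There are 200 camera calls.

## Task

Put the pewter-casting mould together ready to pour: bring the loose front half's hinge knuckle into the gap between the two knuckles of the fixed back half, press the raised hinge pin fully home through all three so the halves are joined, and have the mould shut, its two faces flush. Keep the front half upright and leave the other things on the bench where they are.

Things in the scene. Friction and masses are not known exactly. Their poses are not given: they have to be found in the camera images.
- mould_back: Fixed back half of an upright aluminium mould, screwed to the brown-grey board (its top 10 mm above the bench; level). Origin on the vertical hinge axis at the board's surface, z up. Slab x 18 to 98, y -30 to 0, z 0 to 80 mm; inner face y = 0 looks to +y. Foot to y = -50. Two hinge knuckles, 28 mm across, on the axis: z 0 to 22 and 58 to 80 mm. Place and heading vary.
- mould_front: Loose front half (aluminium, 0.4 to 0.8 kg, 202 mm long with handle) standing on the board, on which it slides. Origin on its bore axis at its underside, z up. Slab x 18 to 98, y 0 to 30, z 0 to 80 mm; inner face y = 0; foot 8 mm high to y = 50. Joined and shut, its frame coincides with the back half's; opening turns it about +z. Starts apart from it, opened 60 to 86 degrees.
- socket (a point): Point on the back half's hinge axis, 40 mm above the board: middle of the 36 mm gap between its knuckles, open towards its -x and +y, which takes the front half's knuckle. Axes as the back half's.
- knuckle (a point): Middle of the front half's one hinge knuckle (28 mm across, z 25 to 55 mm above its underside; bore 13 mm, its mouth widened to 19 mm over the top 6 mm), on the bore axis, 40 mm above the underside. In line when it coincides with socket. Axes as the front half's.
- grip (a point): Middle of the front half's wooden grip, at x = 150, y = 15, z = 40 mm in its frame. The grip is a 24 x 24 mm square bar, x 108 to 188 mm, with free space under and beside it.
- lip (a point): Point on the front half's inner face at the edge away from the hinge: x = 98, y = 0, z = 40 mm in its frame. When shut, it lies at y = 0 of the back half.
- pin (a joint): Travel of the steel hinge pin down the hinge axis, m: 0 = raised, 0.058 = home (head on the upper knuckle). 10 mm across, with a 10 mm tapered point; starts raised by 54 to 58 mm, point still inside the upper knuckle. Tight sliding fit: stays where left, needs about 6 to 8 N to move. The taper draws in a front knuckle that is a few mm off; with none in the gap it goes down empty.
- pin_head (a point): Centre of the flat top of the pin's brass head (26 mm in diameter, 12 mm thick). About 160 mm above the bench when raised, 102 mm when home.
- crucible: White ceramic crucible, a bowl 68 mm across and 45 mm high, behind the back half. Origin under its centre. Leave alone.
- flux_jar: Amber jar with a white cap, 60 mm across, about 75 mm high, near the back half on its hinge side. Origin under its centre. Leave alone.
- clamp: Red screw clamp lying flat on the board, about 140 x 75 mm, 12 mm high. Origin beneath the middle of it. Leave alone.
- spirit_bottle: White plastic bottle with a red cap, 56 mm across, 150 mm high. Origin under its centre. Leave alone.
- mallet: Wooden mallet lying on the board, 240 mm long along its x axis. Leave alone.
- pliers: Pliers with blue handles lying on the board, about 145 mm long along x, 12 mm high. Leave alone.
Not all that is in view belongs to the job. What is shaped like the mould_front but blue or purple is not meant.

How it is judged:
On the way, in this order (a step that is already met when the one before it is completed fails the run):
1. the front half's knuckle is brought between the back half's knuckles, roughly in line (within 8 mm), the pin still raised (horizontal distance between knuckle and socket below 0.008 m and value of joint pin below 0.045 m).
2. the pin is pressed home through the knuckles in line (horizontal distance between knuckle and socket below 0.004 m and z of knuckle in the frame of socket between -0.006 and 0.006 m and value of joint pin above 0.055 m), for 0.2 s.
At the end, for the whole second after the job is handed in: The pin is home (within 3 mm of its full travel) with the front half's knuckle on it (within 4 mm of the hinge axis and 6 mm in height), the mould is shut (the front half's free edge within 4 mm of the back half's face), and the front half stands upright (within 0.06 rad) and at rest (all of step 2 and y of lip in the frame of mould_back below 0.004 m and x of lip in the frame of mould_back above 0.08 m and angle between mould_front's own z axis and vertical below 0.06 rad and linear speed of mould_front below 0.02 m/s); the robot touches nothing.
It fails at once if the front half tips over or is lifted tilted (more than 0.5 rad) (angle between mould_front's own z axis and vertical above 0.5 rad).
It fails at once if one of the things that stand or lie on the board (crucible, jar, clamp, bottle, mallet, pliers) is shoved more than 30 mm (distance of any of crucible, flux_jar, clamp, spirit_bottle, mallet, pliers from where it was at the start of the episode above 0.03 m).
It also fails if it takes over 72 s, if anything falls off the work surface, if the arm or the gripper's body presses on something with over 40 N, if the wrist force passes 120 N, or if a joint passes its speed limit or range.

## Working session

There is one attempt and no reset: what is moved stays moved. The work goes in short steps, Python scripts to look and compute and a shell command to move; the robot and the scene stay as the last step left them, time stands still between calls to the robot, and variables do not carry over. Pictures are saved under pics/ and viewed, at most 12 in all, crops included, and the job is handed in when it is done.

```bash
mkdir -p pics; ls
python3 - <<'E'
from plant import bot
import cv2, numpy as np
for c in ("scene","top"):
    cv2.imwrite(f"pics/{c}0.png",bot.get_image(c))
    i=bot.camera_info(c); print(c,{k:np.round(v,4).tolist() for k,v in i.items()})
    for l in ("mould_back","mould_front","grip","pin_head","knuckle","flux_jar","crucible"):
        print(l,[(np.round(d["point"]).tolist(),round(d["conf"],2)) for d in bot.look_for(l,c)])
print({k:np.round(v,3).tolist() for k,v in bot.sense().items()}, bot.hold_point_z)
E
```

```text
pics
scene {'camera_matrix': [[507.5247, 0.0, 327.3571], [0.0, 507.5247, 196.2048], [0.0, 0.0, 1.0]], 'k1': -0.1465, 'rvec': [2.5256, 0.6814, -0.1689], 'tvec': [-0.3234, -0.2339, 1.8416]}
mould_back [([347.0, 233.0], 0.72)]
mould_front [([228.0, 316.0], 0.94), ([335.0, 198.0], 0.67), ([319.0, 91.0], 0.55)]
grip [([335.0, 193.0], 0.8), ([230.0, 313.0], 0.78), ([322.0, 92.0], 0.77)]
pin_head []
knuckle [([337.0, 196.0], 0.67), ([320.0, 91.0], 0.59), ([227.0, 316.0], 0.58)]
flux_jar [([307.0, 228.0], 0.56), ([458.0, 134.0], 0.34)]
crucible [([333.0, 251.0], 0.7)]
top {'camera_matrix': [[511.7243, 0.0, 316.3062], [0.0, 511.7243, 202.1535], [0.0, 0.0, 1.0]], 'k1': -0.009, 'rvec': [2.1528, -2.1982, 0.1281], 'tvec': [-0.1189, 0.4677, 1.7738]}
mould_back [([328.0, 182.0], 0.61)]
mould_front [([199.0, 290.0], 0.96), ([299.0, 210.0], 0.7), ([447.0, 226.0], 0.69), ([328.0, 178.0], 0.36)]
grip [([301.0, 212.0], 0.84), ([195.0, 296.0], 0.68), ([443.0, 225.0], 0.62), ([324.0, 189.0], 0.34)]
pin_head [([328.0, 178.0], 0.7), ([324.0, 188.0], 0.49)]
knuckle [([444.0, 227.0], 0.75), ([200.0, 295.0], 0.74)]
flux_jar [([347.0, 210.0], 0.82)]
crucible [([352.0, 181.0], 0.77), ([178.0, 138.0], 0.59)]
{'time_s': 0.8, 'q': [-1.486, 0.259, 1.535, 0.0, 1.348, -0.203], 'dq': [0.0, -0.0, -0.0, -0.0, -0.001, 0.001], 'joint_efforts': [0.002, -44.585, -29.088, -0.0, 0.001, -0.0], 'eef_pos': [0.156, -0.527, 0.231], 'tcp_rot': [[0.959, 0.284, 0.0], [0.284, -0.959, -0.0], [0.0, 0.0, -1.0]], 'contact_force': [0.027, 0.173, 0.229], 'torque': [-0.01, 0.012, -0.009], 'finger_force': 0.0, 'opening': 0.086} 0.0187
```

View pics/scene0.png

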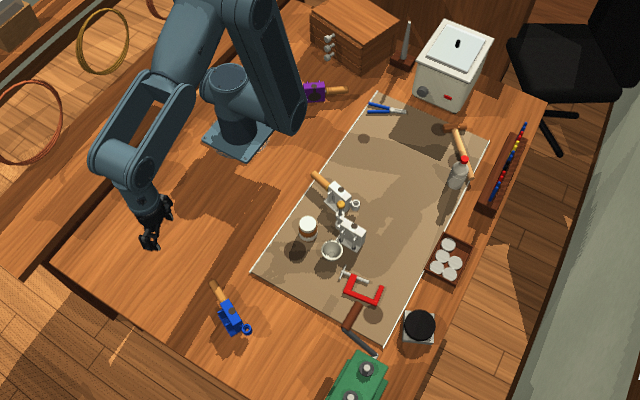

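View pics/top0.png

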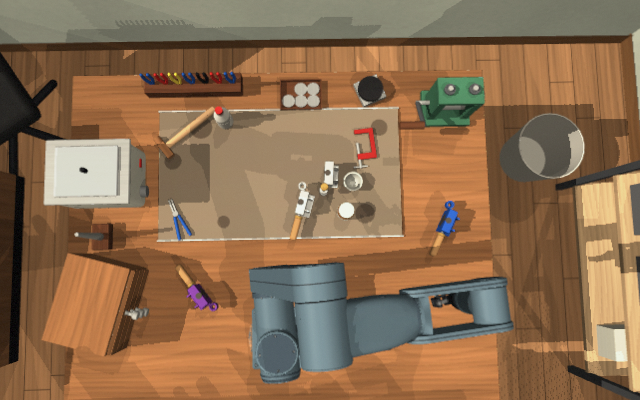

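The front-half candidates in the top view are: aluminium with grip at (299,210), standing on the board; blue at (447,226); purple at (199,290). The aluminium one fits, since the blue and purple ones are excluded. I'll confirm it in an enlarged crop.

```bash
cat > h.py <<'E'
from plant import bot
import cv2, numpy as np
def cam(c, info=None):
    i=info or bot.camera_info(c); R=cv2.Rodrigues(np.array(i["rvec"],float))[0]
    return np.array(i["camera_matrix"]),i["k1"],R,np.array(i["tvec"],float).ravel()
def unproj(c,uv,z,info=None):
    K,k1,R,t=cam(c,info)
    uv=np.atleast_2d(np.array(uv,float))
    n=cv2.undistortPoints(uv[:,None],K,np.array([k1,0,0,0.]))[:,0]
    d=np.c_[n,np.ones(len(n))]@R; o=-R.T@t
    return o+d*((z-o[2])/d[:,2])[:,None]
def proj(c,P,info=None):
    K,k1,R,t=cam(c,info)
    return cv2.projectPoints(np.atleast_2d(np.array(P,float)),cv2.Rodrigues(R)[0],t,K,np.array([k1,0,0,0.]))[0][:,0]
E
python3 - <<'E'
from h import *
a=cv2.imread("pics/top0.png")[160:250,260:380]; b=cv2.imread("pics/scene0.png")[160:270,290:390]
a=cv2.resize(a,None,fx=4,fy=4,interpolation=2); b=cv2.resize(b,None,fx=3.2,fy=3.2,interpolation=2)
H=max(a.shape[0],b.shape[0]); f=lambda x:cv2.copyMakeBorder(x,0,H-x.shape[0],0,0,0)
o=np.hstack([f(a),f(b)]);print(o.shape);cv2.imwrite("pics/crop0.png",o)
print(unproj("top",[[328,188],[324,189]],.16),unproj("top",[[295,235],[302,195],[296,225]],.06),unproj("top",[[347,210]],.085),unproj("top",[[352,181]],.05))
E
```

```text
(360, 800, 3)
[[ 0.49681152 -0.16557662  0.16      ]
 [ 0.49378413 -0.15245963  0.16      ]] [[ 0.350015   -0.0527315   0.06      ]
 [ 0.48730041 -0.07924595  0.06      ]
 [ 0.38417991 -0.05675047  0.06      ]] [[ 0.43006223 -0.23125823  0.085     ]] [[ 0.53410621 -0.25416086  0.05      ]]
```

View pics/crop0.png

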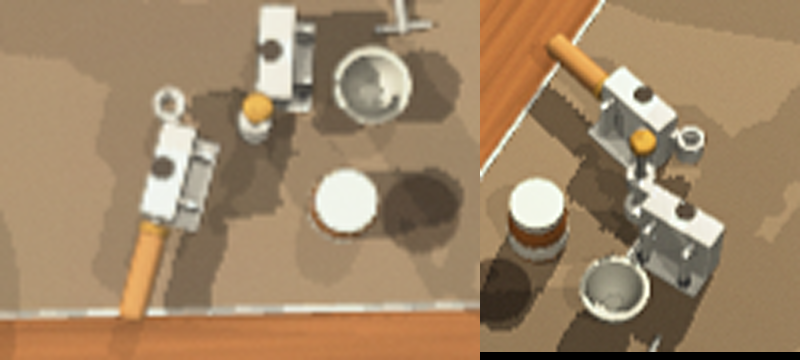

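The top crop shows the aluminium front half with its knuckle ring at about (302,186) px and its grip at (296,228), handle pointing toward the robot. The back half has its raised brass pin head at (324,187). The jar is at (347,210). The aluminium one is confirmed as the front half, so I'll move over it for a wrist view.

```bash
python3 -m pendant '[[[0,0,0],[36,-30,-17],-1],[[0,0,0],[36,-30,-17],-1],[[0,0,0],[36,-30,-17],-1],[[0,0,0],[36,-30,-17],-1],[[0,0,0],[36,-30,-17],-1],[[0,0,0],[36,-30,-17],-1],[[0,0,0],[36,-30,-17],-1],[[0,0,0],[36,-30,-17],-1],[[0,0,0],[36,-30,-17],-1],[[0,0,0],[0,0,0],-1]]'
python3 - <<'E'
from h import *
import pickle
i=bot.camera_info("wrist"); im=bot.get_image("wrist"); cv2.imwrite("pics/w1.png",im); pickle.dump(i,open("w1.pkl","wb"))
print(i); s=bot.sense(); print(s["eef_pos"],s["tcp_rot"])
for l in ("mould_back","mould_front","grip","pin_head","knuckle"):
    print(l,[(np.round(d["point"],1).tolist(),round(d["conf"],2)) for d in bot.look_for(l,"wrist")])
E
```

```text
time_s: 1.8
eef_pos: [0.3931, -0.1722, 0.3871]
tcp_rot: [[0.957, 0.292, 0.006], [0.292, -0.957, -0.001], [0.005, 0.003, -1.0]]
contact_force: [0.9, -0.7, -0.0]
opening: 0.0857
finger_force: 0.0
{'camera_matrix': array([[332.62650691,   0.        , 318.2522305 ],
       [  0.        , 332.62650691, 194.26574169],
       [  0.        ,   0.        ,   1.        ]]), 'k1': -0.019861767706573562, 'rvec': array([-2.34507763,  1.73648929,  0.22706776]), 'tvec': array([-0.27979881,  0.2396348 ,  0.6136966 ])}
[ 0.39163898 -0.17432776  0.38571226] [[ 0.95706524  0.28986042  0.00265959]
 [ 0.28986544 -0.95706583 -0.00174192]
 [ 0.00204049  0.00243805 -0.99999495]]
mould_back [([356.2, 40.8], 0.9)]
mould_front [([559.2, 232.6], 0.74), ([261.4, 94.3], 0.57)]
grip [([267.3, 98.7], 0.73), ([18.2, 222.2], 0.61)]
pin_head [([266.8, 94.9], 0.37)]
knuckle [([267.4, 92.6], 0.82), ([17.6, 223.9], 0.74), ([561.3, 233.0], 0.67), ([332.3, 58.9], 0.18)]
```

View pics/w1.png

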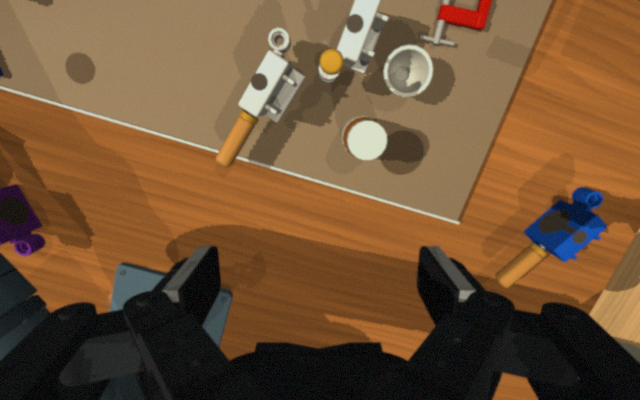

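The wrist picture shows the front half with knuckle ring at (279,40) and grip end at (225,160), the pin head at (331,62), the jar at (366,140) and the crucible at (408,70). I'll centre it and move closer for an accurate fit.

```bash
python3 -m pendant '[[[0,0,0],[38,0,20],-1],[[0,0,0],[38,0,20],-1],[[0,0,0],[38,0,20],-1],[[0,0,0],[38,0,20],-1],[[0,0,0],[28,0,20],-1],[[0,0,0],[0,0,0],-1],[[0,0,0],[0,0,0],-1],[[0,0,0],[0,0,0],-1]]'
python3 - <<'E'
from h import *
import pickle
i=bot.camera_info("wrist"); im=bot.get_image("wrist"); cv2.imwrite("pics/w2.png",im); pickle.dump(i,open("w2.pkl","wb"))
s=bot.sense(); print(s["eef_pos"],s["tcp_rot"])
for l in ("mould_back","mould_front","grip","pin_head"):
  for d in bot.silhouettes(l,"wrist"): 
    m=d["pixels"]; ys,xs=np.nonzero(m); print(l,np.round(d["point"]),round(d["conf"],2),m.sum(),xs.min(),xs.max(),ys.min(),ys.max())
c=im[0:300,120:520]; cv2.imwrite("pics/w2c.png",cv2.resize(c,None,fx=2,fy=2,interpolation=2))
E
```

```text
time_s: 2.9
eef_pos: [0.5621, -0.1268, 0.2849]
tcp_rot: [[0.959, 0.282, 0.0], [0.282, -0.959, -0.001], [0.0, 0.001, -1.0]]
contact_force: [-0.1, -0.2, 0.9]
opening: 0.0856
finger_force: 0.0
[ 0.56214612 -0.12673641  0.28539059] [[ 9.59429664e-01  2.81945760e-01  1.14407293e-03]
 [ 2.81946751e-01 -9.59429703e-01 -8.21166382e-04]
 [ 8.66133174e-04  1.11041903e-03 -9.99999008e-01]]
mould_back [348. 194.] 0.82 4690 315 394 137 267
mould_back [497. 122.] 0.6 3609 429 529 60 177
mould_front [261. 237.] 0.9 4213 209 299 173 314
mould_front [615. 333.] 0.85 567 523 632 319 399
mould_front [  3. 346.] 0.63 194 0 10 332 359
grip [616. 335.] 0.8 543 523 633 320 399
grip [262. 237.] 0.59 4193 208 298 173 314
grip [  1. 349.] 0.52 208 0 12 332 360
pin_head [329. 251.] 0.57 771 315 343 223 266
```

View pics/w2c.png

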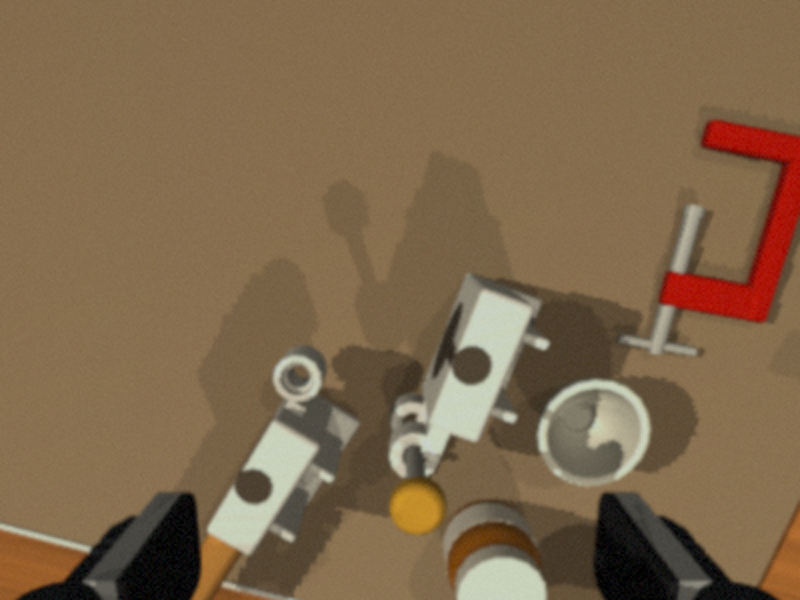

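The crop shows the front knuckle ring at (298,376) and its slab top at about (265,485). The pin head is at (418,505), the back slab top at about (480,365) and the jar at (495,560). I'll fit the two slab tops at z = 90 mm.

Run:
```python
from h import *
import pickle
i=pickle.load(open("w2.pkl","rb")); im=cv2.imread("pics/w2.png")
hsv=cv2.cvtColor(im,cv2.COLOR_BGR2HSV)
for name,seed in (("front",(245,260)),("back",(370,170))):
    print(name,hsv[seed[1],seed[0]])
m=((hsv[...,2]>195)&(hsv[...,1]<45)).astype(np.uint8)
n,lab,st,ce=cv2.connectedComponentsWithStats(m)
for k in range(1,n):
    if st[k,4]<60: continue
    ys,xs=np.nonzero(lab==k)
    W=unproj("wrist",np.c_[xs,ys],.09,i)
    r=cv2.minAreaRect((W[:,:2]*1000).astype(np.float32)); print(st[k],np.round(r[0]),np.round(r[1]),round(r[2],1))
print("knuckle",unproj("wrist",[[120+298/2,376/2]],.065,i)," pin",unproj("wrist",[[120+418/2,505/2]],.16,i), "upper knuckle", unproj("wrist",[[120+410/2,450/2]],.09,i))
print("jar",unproj("wrist",[[120+487/2,520/2]],.08,i), "topjar",unproj("wrist",[[120+500/2,590/2]],.085,i))
```

```text
front [ 42  28 209]
back [ 45  22 209]
[ 327  146   58   80 1529] [ 553. -170.] [30. 90.] 82.7
[258 179  21  18  62] [531. -82.] [22. 14.] 77.1
[395 191  49  47 218] [ 552. -247.] [57. 34.] 62.0
[ 225  212   52   63 1155] [460. -77.] [26. 75.] 73.9
[ 349  280   43   37 1235] [ 434. -226.] [48. 48.] 67.2
knuckle [[ 0.52119879 -0.08016107  0.065     ]]  pin [[ 0.50671588 -0.15201053  0.16      ]] upper knuckle [[ 0.50541787 -0.15024112  0.09      ]]
jar [[ 0.47327194 -0.20634656  0.08      ]] topjar [[ 0.43485278 -0.22658351  0.085     ]]
```

```bash
python3 -m pendant '[[[0,0,-8.5],[0,0,0],-1],[[0,0,-8.5],[0,0,0],-1],[[0,0,-8.5],[0,0,0],-1],[[0,0,-8.5],[0,0,0],-1],[[0,0,-8.5],[0,0,0],-1],[[0,0,-8.5],[0,0,0],-1],[[0,0,-8.5],[0,0,0],-1],[[0,0,-8.5],[0,0,0],-1],[[0,0,-8.5],[0,0,0],-1],[[0,0,-8.5],[0,0,0],-1]]'
python3 -m pendant '[[[0,0,-8.5],[0,0,0],-1],[[0,0,-8.5],[0,0,0],-1],[[0,0,-8.5],[0,0,0],-1],[[0,0,-8.5],[0,0,0],-1],[[0,0,-8.5],[0,0,0],-1],[[0,0,-8.5],[0,0,0],-1],[[0,0,-8.5],[0,0,0],-1],[[0,0,-2.5],[0,0,0],-1],[[0,0,0],[0,0,0],-1],[[0,0,0],[0,0,0],-1]]'
cat > go.py <<'E'
# print tool-axis shift (mm) and z-turn (deg) to reach target x y z(mm) psi(deg)
import sys
from h import *
s=bot.sense(); R=np.array(s["tcp_rot"]); p=np.array(s["eef_pos"])*1000
t=np.array([float(v) for v in sys.argv[1:4]]); psi=float(sys.argv[4])
cur=np.degrees(np.arctan2(R[1,0],R[0,0]))
print("pos",p.round(1),"psi",round(cur,2),"zaxis",R[:,2].round(4))
print("shift tool",(R.T@(t-p)).round(1),"turn z",round(-((psi-cur+180)%360-180),2))
K,k1,Rc,tc=cam("wrist"); c=-Rc.T@tc*1000; print("cam in tool",(R.T@(c-p)).round(0))
E
python3 go.py 373 -52 200 163.5
```

```text
time_s: 4.15
eef_pos: [0.5626, -0.1255, 0.285]
tcp_rot: [[-0.205, 0.979, 0.001], [0.979, 0.205, -0.0], [-0.001, 0.001, -1.0]]
contact_force: [0.4, 0.7, 1.2]
opening: 0.0854
finger_force: 0.0
time_s: 5.15
eef_pos: [0.5627, -0.1255, 0.2847]
tcp_rot: [[-0.958, 0.286, 0.001], [0.286, 0.958, -0.0], [-0.001, -0.0, -1.0]]
contact_force: [0.8, -0.7, 0.5]
opening: 0.0852
finger_force: 0.0
pos [ 562.7 -125.5  284.7] psi 163.4 zaxis [ 6.e-04 -2.e-04 -1.e+00]
shift tool [202.8  16.2  84.6] turn z -0.1
cam in tool [  69.    1. -143.]
```

```bash
python3 -m pendant '[[[0,0,0],[40.5,3.2,0],-1],[[0,0,0],[40.5,3.2,0],-1],[[0,0,0],[40.5,3.2,0],-1],[[0,0,0],[40.5,3.2,0],-1],[[0,0,0],[40.8,3.2,20],-1],[[0,0,0],[0,0,40],-1],[[0,0,0],[0,0,40],-1],[[0,0,0],[0,0,20],-1],[[0,0,0],[0,0,0],-1],[[0,0,0],[0,0,0],-1]]'
python3 go.py 373 -52 31 163.5
python3 - <<'E'
from h import *
cv2.imwrite("pics/w3.png",bot.get_image("wrist"))
E
```

```text
time_s: 6.15
eef_pos: [0.3732, -0.0527, 0.165]
tcp_rot: [[-0.959, 0.285, 0.0], [0.285, 0.959, -0.0], [-0.0, -0.0, -1.0]]
contact_force: [0.6, 0.0, 0.8]
opening: 0.0854
finger_force: 0.0
pos [373.2 -52.7 165. ] psi 163.45 zaxis [ 4.e-04 -2.e-04 -1.e+00]
shift tool [  0.5   0.6 134. ] turn z -0.05
cam in tool [  69.    1. -143.]
```

View pics/w3.png

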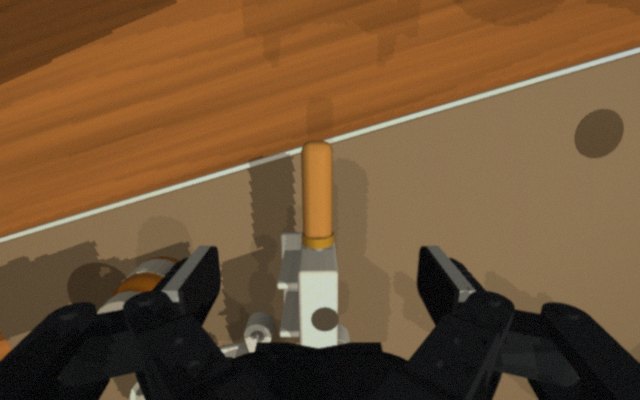

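The bar is vertical and centred at column 318, so the heading and offset are right. I'll descend and grip.

```bash
python3 -m pendant '[[[0,0,0],[0,0,40],-1],[[0,0,0],[0,0,40],-1],[[0,0,0],[0,0,34],-1],[[0,0,0],[0,0,20],-1],[[0,0,0],[0,0,0],-1],[[0,0,0],[0,0,0],1],[[0,0,0],[0,0,0],1],[[0,0,0],[0,0,0],1],[[0,0,0],[0,0,0],1],[[0,0,0],[0,0,0],1]]' 70
python3 -m pendant '[[[0,0,0],[0,0,0],1],[[0,0,0],[0,0,0],1],[[0,0,0],[0,0,0],1]]'
python3 - <<'E'
from h import *
im=bot.get_image("top"); cv2.imwrite("pics/t1.png",im)
s=bot.sense(); R=np.array(s["tcp_rot"]);print(s["eef_pos"],np.degrees(np.arctan2(R[1,0],R[0,0])))
K,k1,Rc,tc=cam("top"); print("predict knuckle top px",proj("top",[[.521,-.080,.065],[.506,-.151,.17]]))
for l in ("knuckle","pin_head"): print(l,[(np.round(d["point"],1).tolist(),round(d["conf"],2)) for d in bot.look_for(l,"top")])
E
```

```text
time_s: 7.2
eef_pos: [0.3735, -0.0528, 0.0312]
tcp_rot: [[-0.959, 0.284, 0.002], [0.284, 0.959, -0.001], [-0.002, -0.0, -1.0]]
contact_force: [-2.1, 0.3, 7.4]
opening: 0.0232
finger_force: 69.8
time_s: 7.5
eef_pos: [0.3735, -0.0528, 0.0312]
tcp_rot: [[-0.959, 0.284, 0.002], [0.284, 0.959, -0.001], [-0.002, -0.0, -1.0]]
contact_force: [-2.2, 0.5, 7.6]
opening: 0.023
finger_force: 69.8
[ 0.37349874 -0.05277784  0.03116891] 163.48820377320953
predict knuckle top px [[302.01586128 185.11701757]
 [323.55151772 184.87553558]]
knuckle [([443.4, 227.7], 0.87), ([301.6, 200.1], 0.77)]
pin_head []
```

```bash
python3 -m pendant '[[[0,0,0],[0,0,-1.5],1],[[0,0,0],[0,0,0],1],[[0,0,4],[0.7,10.5,0],1],[[0,0,4],[0.7,10.5,0],1],[[0,0,4],[0.7,10.5,0],1],[[0,0,4],[0.7,10.5,0],1],[[0,0,4],[0.7,10.5,0],1],[[0,0,4],[0.7,10.5,0],1],[[0,0,4],[0.7,10.5,0],1],[[0,0,4],[0.7,10.5,0],1]]'
cat > fr.py <<'E'
from h import *
import sys
s=bot.sense(); R=np.array(s["tcp_rot"]); p=np.array(s["eef_pos"])*1000
h=np.arctan2(R[1,0],R[0,0]); c,sn=np.cos(h),np.sin(h)
K=p[:2]-np.array([[c,-sn],[sn,c]])@[150+(float(sys.argv[1]) if len(sys.argv)>1 else 0),15]
print("heading",np.degrees(h).round(2),"knuckle",K.round(1),"tcp",p.round(1),"tilt",np.round(R[:,2],4),"F",np.round(s["contact_force"],1))
E
python3 fr.py
```

```text
time_s: 8.65
eef_pos: [0.41, 0.0222, 0.0316]
tcp_rot: [[-0.66, 0.751, -0.001], [0.751, 0.66, -0.0], [0.0, -0.001, -1.0]]
contact_force: [-0.4, -0.4, -1.2]
opening: 0.023
finger_force: 68.8
heading 131.32 knuckle [520.4 -80.6] tcp [410.   22.2  31.6] tilt [-8.e-04 -0.e+00 -1.e+00] F [-0.4 -0.4 -1.2]
```

```bash
python3 -m pendant '[[[0,0,4],[0.7,10.5,0],1],[[0,0,4],[0.7,10.5,0],1],[[0,0,4],[0.7,10.5,0],1],[[0,0,4],[0.7,10.5,0],1],[[0,0,4],[0.7,10.5,0],1],[[0,0,4],[0.7,10.5,0],1],[[0,0,4],[0.7,10.5,0],1],[[0,0,4],[0.7,10.5,0],1],[[0,0,4],[0.7,10.5,0],1],[[0,0,4],[0.7,10.5,0],1]]' >/dev/null
python3 -m pendant '[[[0,0,4],[0.7,10.5,0],1],[[0,0,4],[0.7,10.5,0],1],[[0,0,4],[0.7,10.5,0],1],[[0,0,4],[0.7,10.5,0],1],[[0,0,0],[0,0,0],1],[[0,0,0],[0,0,0],1]]' 
python3 fr.py
python3 - <<'E'
from h import *
im=bot.get_image("top"); cv2.imwrite("pics/t1.png",im)
a=cv2.resize(im[140:220,250:370],None,fx=5,fy=5,interpolation=2)
im=bot.get_image("scene"); cv2.imwrite("pics/s1.png",im)
cv2.imwrite("pics/t1c.png",a)
E
```

```text
time_s: 10.25
eef_pos: [0.5438, 0.0687, 0.0316]
tcp_rot: [[0.248, 0.969, 0.0], [0.969, -0.248, -0.0], [0.0, 0.0, -1.0]]
contact_force: [1.0, 0.3, -1.4]
opening: 0.0231
finger_force: 68.9
heading 75.61 knuckle [521.1 -80.4] tcp [543.8  68.7  31.6] tilt [ 2.e-04 -0.e+00 -1.e+00] F [ 1.   0.3 -1.4]
```

View pics/t1c.png

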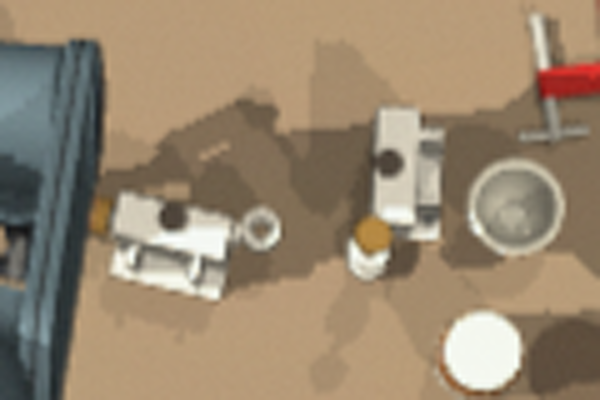

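Run:
```python
from h import *
import pickle
print(unproj("top",[[302.2,185.8]],.065), unproj("top",[[324.6,187]],.162))
# pin head circle center via colour, both views
for n,f,info in (("top","pics/t1.png",None),("wrist","pics/w2.png",pickle.load(open("w2.pkl","rb")))):
    im=cv2.imread(f);hsv=cv2.cvtColor(im,cv2.COLOR_BGR2HSV)
    m=(hsv[...,1]>150)&(hsv[...,2]>120)&(abs(hsv[...,0].astype(int)-19)<8)
    g=np.zeros_like(m); x,y=((324,187) if n=="top" else (329,252)); g[y-14:y+15,x-14:x+15]=1
    ys,xs=np.nonzero(m&g); print(n,len(xs),xs.mean(),ys.mean(),unproj(n,[[xs.mean(),ys.mean()]],.160,info))
```

```text
[[ 0.51861344 -0.08058998  0.065     ]] [[ 0.5000511  -0.15450191  0.162     ]]
top 34 324.02941176470586 186.38235294117646 [[ 0.50238348 -0.15275429  0.16      ]]
wrist 553 327.74141048824595 254.13381555153708 [[ 0.50490129 -0.15140431  0.16      ]]
```

```bash
python3 -m pendant '[[[0,0,0],[-12,0.5,0],1],[[0,0,0],[-12,0.5,0],1],[[0,0,0],[-12,0.5,0],1],[[0,0,0],[-12,0.5,0],1],[[0,0,0],[-9,0.5,0],1],[[0,0,0],[-8,0,0],1],[[0,0,0],[-7.8,0,0],1],[[0,0,0],[0,0,0],1],[[0,0,0],[0,0,0],1]]'
python3 fr.py
python3 - <<'E'
from h import *
im=bot.get_image("top"); cv2.imwrite("pics/t2.png",im)
a=cv2.resize(im[150:215,270:350],None,fx=5,fy=5,interpolation=2)
im=bot.get_image("scene"); cv2.imwrite("pics/s2.png",im); b=cv2.resize(im[180:260,300:380],None,fx=5,fy=5,interpolation=2)
f=lambda x:cv2.copyMakeBorder(x,0,400-x.shape[0],0,0,0)
cv2.imwrite("pics/c2.png",np.hstack([f(a),f(b)]))
E
```

```text
time_s: 11.25
eef_pos: [0.5278, -0.0029, 0.0317]
tcp_rot: [[0.251, 0.968, -0.0], [0.968, -0.251, -0.0], [-0.0, -0.0, -1.0]]
contact_force: [0.5, -0.7, -1.9]
opening: 0.0228
finger_force: 68.7
heading 75.47 knuckle [ 504.7 -151.8] tcp [527.8  -2.9  31.7] tilt [-3.e-04 -2.e-04 -1.e+00] F [ 0.5 -0.7 -1.9]
```

View pics/c2.png

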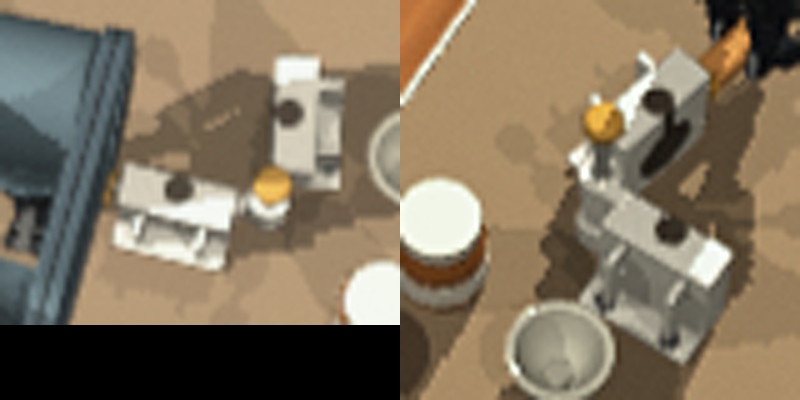

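Top left view: the front knuckle now sits under the pin head at the upper back knuckle, at (270,195) in the crop. The scene view on the right agrees, with the halves open in an L. There is no contact force. I'll release, go above the pin and press it.

```bash
python3 -m pendant '[[[0,0,0],[0,0,0.4],0],[[0,0,0],[0,0,0],-0.5],[[0,0,0],[0,0,0],-0.5],[[0,0,0],[0,0,0],-0.5],[[0,0,0],[0,0,-20],-0.5],[[0,0,0],[0,0,-40],-0.5],[[0,0,0],[0,0,-40],-0.5],[[0,0,0],[0,0,-40],-0.5],[[0,0,0],[0,0,-28],1],[[0,0,0],[0,0,0],1]]'
python3 -m pendant '[[[0,0,0],[-37.3,3.9,0],1],[[0,0,0],[-37.3,3.9,0],1],[[0,0,0],[-37.3,3.9,0],1],[[0,0,0],[-37.3,3.9,0],1],[[0,0,0],[0,0,0],1],[[0,0,0],[0,0,0],1]]'
python3 go.py 505.5 -151.5 165 75.5
python3 - <<'E'
from h import *
i=bot.camera_info("wrist"); im=bot.get_image("wrist"); import pickle; pickle.dump(i,open("w4.pkl","wb")); cv2.imwrite("pics/w4.png",im)
E
```

```text
time_s: 12.35
eef_pos: [0.5307, -0.0029, 0.2043]
tcp_rot: [[0.25, 0.968, 0.009], [0.968, -0.25, -0.002], [0.0, 0.009, -1.0]]
contact_force: [0.5, 0.1, -0.3]
opening: 0.0361
finger_force: 0.0
time_s: 12.95
eef_pos: [0.5052, -0.1512, 0.1985]
tcp_rot: [[0.253, 0.968, -0.001], [0.968, -0.253, 0.001], [0.001, -0.002, -1.0]]
contact_force: [0.1, 0.1, 0.1]
opening: 0.0004
finger_force: 0.0
pos [ 505.2 -151.2  198.5] psi 75.36 zaxis [-0.0013  0.0012 -1.    ]
shift tool [-0.2  0.5 33.5] turn z -0.14
cam in tool [  68.   -1. -143.]
```

View pics/w4.png

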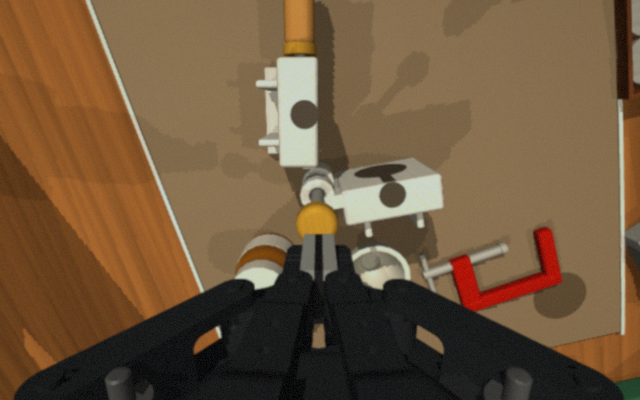

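The pin head, at (317,222), is straight below the fingers in column, and the front knuckle is lined up under it. I'll press.

```bash
python3 -m pendant '[[[0,0,0],[0,0.3,20],1],[[0,0,0],[0,0,14],1],[[0,0,0],[0,0,8],1],[[0,0,0],[0,0,8],1],[[0,0,0],[0,0,8],1],[[0,0,0],[0,0,8],1],[[0,0,0],[0,0,0],1]]'
python3 -m pendant '[[[0,0,0],[0,0,8],1],[[0,0,0],[0,0,8],1],[[0,0,0],[0,0,6],1],[[0,0,0],[0,0,4],1],[[0,0,0],[0,0,2],1],[[0,0,0],[0,0,2],1],[[0,0,0],[0,0,0],1]]'
```

```text
time_s: 13.7
eef_pos: [0.5058, -0.1495, 0.1331]
tcp_rot: [[0.249, 0.968, -0.001], [0.968, -0.249, 0.001], [0.001, -0.001, -1.0]]
contact_force: [-0.0, 0.1, -0.5]
opening: -0.0
finger_force: 0.0
time_s: 14.4
eef_pos: [0.5067, -0.1502, 0.1041]
tcp_rot: [[0.25, 0.968, 0.001], [0.968, -0.25, 0.0], [0.0, 0.001, -1.0]]
contact_force: [-1.4, 2.8, 4.0]
opening: -0.0002
finger_force: 2.1
```

```bash
python3 -m pendant '[[[0,0,0],[0,0,1],1],[[0,0,0],[0,0,1],1],[[0,0,0],[0,0,1],1],[[0,0,0],[0,0,0],1],[[0,0,0],[0,0,0],1]]'; python3 go.py 505.5 -151.5 102 75.5
```

```text
time_s: 14.9
eef_pos: [0.5067, -0.1502, 0.1019]
tcp_rot: [[0.25, 0.968, 0.002], [0.968, -0.25, -0.0], [0.0, 0.002, -1.0]]
contact_force: [-2.5, 3.3, 11.2]
opening: -0.0002
finger_force: 5.7
pos [ 506.7 -150.2  101.9] psi 75.53 zaxis [ 1.7e-03 -1.0e-04 -1.0e+00]
shift tool [-1.5 -0.8 -0.1] turn z 0.03
cam in tool [  68.   -1. -143.]
```

```bash
python3 -m pendant '[[[0,0,0],[0,0,1.5],1],[[0,0,0],[0,0,1],1],[[0,0,0],[0,0,0],1],[[0,0,0],[0,0,0],1]]'
python3 -m pendant '[[[0,0,0],[0,0,-3],1],[[0,0,0],[0,0,-20],1],[[0,0,0],[0,0,-40],1],[[0,0,0],[0,0,-40],1],[[0,0,0],[-40,0,0],1],[[0,0,0],[-40,0,0],1],[[0,0,0],[0,0,0],1],[[0,0,0],[0,0,0],1]]'
python3 - <<'E'
from h import *
import pickle
i=bot.camera_info("wrist"); im=bot.get_image("wrist"); pickle.dump(i,open("w5.pkl","wb")); cv2.imwrite("pics/w5.png",im)
cv2.imwrite("pics/w5c.png",cv2.resize(im[0:260,180:460],None,fx=2.2,fy=2.2,interpolation=2))
E
python3 go.py 505.5 -151.5 102 75.5
```

```text
time_s: 15.3
eef_pos: [0.5069, -0.1503, 0.1017]
tcp_rot: [[0.25, 0.968, 0.003], [0.968, -0.25, -0.001], [-0.0, 0.003, -1.0]]
contact_force: [-8.0, 5.8, 28.4]
opening: 0.0001
finger_force: 14.3
time_s: 16.1
eef_pos: [0.4859, -0.2289, 0.2007]
tcp_rot: [[0.252, 0.968, 0.0], [0.968, -0.252, 0.0], [0.0, -0.0, -1.0]]
contact_force: [0.1, 0.2, 0.0]
opening: 0.0001
finger_force: 0.0
pos [ 486.  -228.   200.6] psi 75.45 zaxis [-2.e-04  7.e-04 -1.e+00]
shift tool [78.9 -0.3 98.6] turn z -0.05
cam in tool [  68.   -1. -143.]
```

View pics/w5c.png

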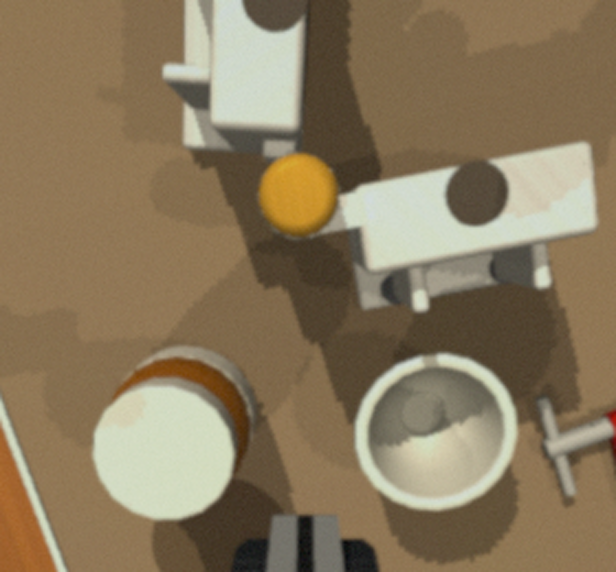

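The pin is down, with its head at (298,194) in the crop on the upper knuckle. The front half's arm goes under it and the front slab is at the top. I'll measure the axis and headings, then regrip the handle.

```bash
python3 - <<'E'
from h import *
import pickle
i=pickle.load(open("w5.pkl","rb"))
f=lambda P:np.array(P)/2.2+[180,0]
print("pin",unproj("wrist",f([[298,194]]),.102,i)*1000)
for n,e in (("back inner",[[358,187],[588,143]]),("back outer",[[372,270],[597,229]]),("front inner",[[300,125],[306,0]]),("front outer",[[211,120],[217,0]])):
    P=unproj("wrist",f(e),.09,i)*1000; d=P[1]-P[0]; print(n,P.round(1)[:,:2].tolist(),np.degrees(np.arctan2(d[1],d[0])),np.hypot(*d[:2]))
E
python3 go.py 528.5 -3.5 200 75.5
```

```text
pin [[ 502.66603316 -152.92058437  102.        ]]
back inner [[522.5, -155.3], [598.6, -160.7]] -4.028030095978543 76.27206765737135
back outer [[520.8, -182.7], [597.3, -188.4]] -4.296724799831407 76.6808796920389
front inner [[508.8, -131.9], [519.8, -97.0]] 72.41283822657795 36.60534864637272
front outer [[481.3, -123.2], [493.0, -90.0]] 70.5751906233659 35.16416042072856
pos [ 486.  -228.   200.6] psi 75.45 zaxis [-2.e-04  7.e-04 -1.e+00]
shift tool [228.  -15.2   0.7] turn z -0.05
cam in tool [  68.   -1. -143.]
```

```bash
python3 -m pendant '[[[0,0,0],[45.8,-2,0],-1],[[0,0,0],[45.8,-2,0],-1],[[0,0,0],[45.8,-2,0],-1],[[0,0,0],[45.8,-2,0],-1],[[0,0,0],[45.8,-2,10],-1],[[0,0,0],[0,0,40],-1],[[0,0,0],[0,0,40],-1],[[0,0,0],[0,0,40],-1],[[0,0,0],[0,0,30],-1],[[0,0,0],[0,0,8],-1]]'
python3 -m pendant '[[[0,0,0],[0,0,0],0],[[0,0,0],[0,0,0],1],[[0,0,0],[0,0,0],1],[[0,0,0],[0,0,0],1],[[0,0,0],[0,0,0],1],[[0,0,0],[0,0,0],1]]' 50
python3 fr.py
```

```text
time_s: 17.15
eef_pos: [0.5307, -0.0021, 0.0295]
tcp_rot: [[0.249, 0.969, -0.007], [0.969, -0.249, 0.002], [-0.0, -0.007, -1.0]]
contact_force: [-0.9, 0.4, -0.2]
opening: 0.0857
finger_force: 0.0
time_s: 17.75
eef_pos: [0.5344, -0.0044, 0.0344]
tcp_rot: [[0.251, 0.968, 0.002], [0.968, -0.251, -0.0], [0.0, 0.002, -1.0]]
contact_force: [-1.5, 0.5, 6.4]
opening: 0.0235
finger_force: 47.7
heading 75.44 knuckle [ 511.3 -153.3] tcp [534.4  -4.4  34.4] tilt [ 2.3e-03 -2.0e-04 -1.0e+00] F [-1.5  0.5  6.4]
```

```bash
python3 -m pendant '[[[0,0,0],[0,0,-1],1],[[0,0,4],[0.2,10.5,0],1],[[0,0,4],[0.2,10.5,0],1],[[0,0,4],[0.2,10.5,0],1],[[0,0,4],[0.2,10.5,0],1],[[0,0,4],[0.2,10.5,0],1],[[0,0,4],[0.2,10.5,0],1],[[0,0,4],[0.2,10.5,0],1],[[0,0,4],[0.2,10.5,0],1],[[0,0,0],[0,0,0],1]]'
python3 fr.py
```

```text
time_s: 18.75
eef_pos: [0.6081, -0.0431, 0.0345]
tcp_rot: [[0.726, 0.687, 0.001], [0.687, -0.726, -0.0], [0.001, 0.001, -1.0]]
contact_force: [0.1, -0.7, 3.5]
opening: 0.0236
finger_force: 49.1
heading 43.41 knuckle [ 509.5 -157.1] tcp [608.1 -43.1  34.5] tilt [ 1.2e-03 -3.0e-04 -1.0e+00] F [ 0.1 -0.7  3.5]
```

```bash
python3 -m pendant '[[[0,0,4],[0.2,10.5,0],1],[[0,0,4],[0.2,10.5,0],1],[[0,0,4],[0.2,10.5,0],1],[[0,0,4],[0.2,10.5,0],1],[[0,0,4],[0.2,10.5,0],1],[[0,0,4],[0.2,10.5,0],1],[[0,0,4],[0.2,10.5,0],1],[[0,0,4],[0.2,10.5,0],1],[[0,0,4],[0.2,10.5,0],1],[[0,0,0],[0,0,0],1]]'
python3 fr.py
python3 -m pendant '[[[0,0,2],[0,5.2,0],1],[[0,0,2],[0,5.2,0],1],[[0,0,1],[0,2.6,0],1],[[0,0,1],[0,2.6,0],1],[[0,0,0],[0,0,0],1]]'
python3 fr.py
```

```text
time_s: 19.75
eef_pos: [0.652, -0.1245, 0.0344]
tcp_rot: [[0.991, 0.13, 0.001], [0.13, -0.991, 0.0], [0.001, 0.0, -1.0]]
contact_force: [-0.5, 0.1, 3.4]
opening: 0.0235
finger_force: 48.1
heading 7.5 knuckle [ 505.2 -158.9] tcp [ 652.  -124.5   34.4] tilt [ 9.e-04  0.e+00 -1.e+00] F [-0.5  0.1  3.4]
time_s: 20.25
eef_pos: [0.6533, -0.1395, 0.0342]
tcp_rot: [[1.0, 0.025, 0.0], [0.025, -1.0, 0.0], [0.0, -0.0, -1.0]]
contact_force: [-0.1, 2.7, 5.6]
opening: 0.0236
finger_force: 50.5
heading 1.45 knuckle [ 503.7 -158.3] tcp [ 653.3 -139.5   34.2] tilt [ 3.e-04  3.e-04 -1.e+00] F [-0.1  2.7  5.6]
```

```bash
python3 -m pendant '[[[0,0,1],[0,2.6,0],1],[[0,0,1],[0,2.6,0],1],[[0,0,0],[0,0,0],1],[[0,0,0],[0,0,0],1]]'
python3 fr.py
```

```text
time_s: 20.65
eef_pos: [0.6534, -0.1446, 0.0342]
tcp_rot: [[1.0, -0.009, 0.0], [-0.009, -1.0, 0.0], [0.0, -0.0, -1.0]]
contact_force: [0.6, 4.9, 6.1]
opening: 0.023
finger_force: 50.5
heading -0.51 knuckle [ 503.3 -158.3] tcp [ 653.4 -144.6   34.2] tilt [ 4.e-04  1.e-04 -1.e+00] F [0.6 4.9 6.1]
```

```bash
python3 -m pendant '[[[0,0,1],[0,2.6,0],1],[[0,0,0.5],[0,2,0],1],[[0,0,0],[0,1.5,0],1],[[0,0,0],[0,0,0],1],[[0,0,0],[0,0,0],1]]'
python3 fr.py
python3 - <<'E'
from h import *
im=bot.get_image("scene"); cv2.imwrite("pics/s3.png",im); b=cv2.resize(im[170:270,300:400],None,fx=4,fy=4,interpolation=2)
im=bot.get_image("top"); cv2.imwrite("pics/t3.png",im); a=cv2.resize(im[130:230,280:380],None,fx=4,fy=4,interpolation=2)
cv2.imwrite("pics/c3.png",np.hstack([a,b]))
E
```

```text
time_s: 21.15
eef_pos: [0.6534, -0.1491, 0.0341]
tcp_rot: [[0.999, -0.036, 0.0], [-0.036, -0.999, 0.002], [0.0, -0.002, -1.0]]
contact_force: [0.0, 8.5, 6.6]
opening: 0.0231
finger_force: 53.4
heading -2.04 knuckle [ 503.  -158.8] tcp [ 653.4 -149.1   34.1] tilt [ 4.0e-04  2.3e-03 -1.0e+00] F [0.  8.5 6.6]
```

View pics/c3.png

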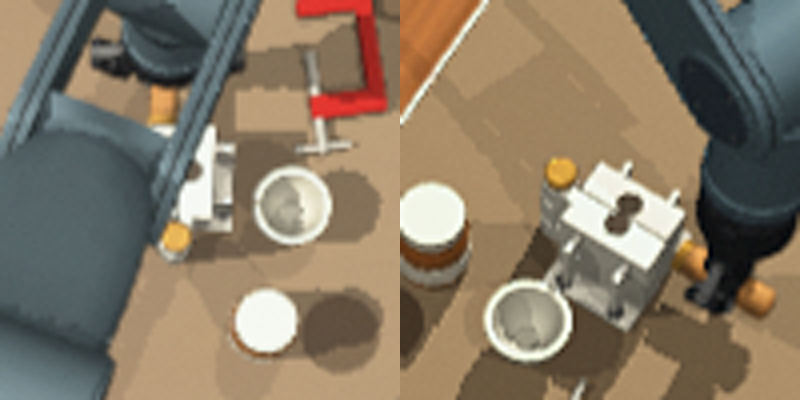

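In the scene crop, at (620,210), the halves are almost closed with a thin line between them. The two half-sprues look like two holes, so a little gap may remain. I'll push on until the force rises.

```bash
python3 -m pendant '[[[0,0,0.7],[0,2,0],1],[[0,0,0.7],[0,2,0],1],[[0,0,0],[0,0,0],1],[[0,0,0],[0,0,0],1]]'
python3 -m pendant '[[[0,0,0.7],[0,2,0],1],[[0,0,0],[0,2,0],1],[[0,0,0],[0,0,0],1],[[0,0,0],[0,0,0],1]]'; python3 fr.py
```

```text
time_s: 21.65
eef_pos: [0.6532, -0.1497, 0.034]
tcp_rot: [[0.998, -0.059, -0.0], [-0.059, -0.998, 0.007], [-0.0, -0.007, -1.0]]
contact_force: [2.5, 18.7, 6.9]
opening: 0.0234
finger_force: 48.9
time_s: 22.05
eef_pos: [0.653, -0.1498, 0.0339]
tcp_rot: [[0.998, -0.07, -0.0], [-0.07, -0.997, 0.011], [-0.001, -0.011, -1.0]]
contact_force: [3.5, 30.3, 9.7]
opening: 0.0235
finger_force: 49.5
heading -4.03 knuckle [ 502.4 -154.2] tcp [ 653.  -149.8   33.9] tilt [-5.000e-04  1.140e-02 -9.999e-01] F [ 3.5 30.3  9.7]
```

It stopped hard at y = -149.8 with 30 N, so the halves are shut. I'll unload, release, lift and check.

```bash
python3 -m pendant '[[[0,0,0],[0,-3,0.5],1],[[0,0,0],[0,-1,0],0],[[0,0,0],[0,0,0],-0.5],[[0,0,0],[0,0,0],-0.5],[[0,0,0],[0,0,0],-0.5],[[0,0,0],[0,0,-20],-0.5],[[0,0,0],[0,0,-40],-0.5],[[0,0,0],[0,0,-40],-0.5],[[0,0,0],[0,0,-40],-0.5],[[0,0,0],[0,0,-30],-0.5]]'
python3 -m pendant '[[[0,0,0],[-40,0,0],-0.5],[[0,0,0],[-40,0,0],-0.5],[[0,0,0],[-40,0,0],-0.5],[[0,0,0],[-40,0,0],-0.5],[[0,0,0],[-40,0,0],-0.5],[[0,0,0],[0,0,0],-0.5],[[0,0,0],[0,0,0],-0.5],[[0,0,0],[0,0,0],-0.5]]'
python3 - <<'E'
from h import *
import pickle
i=bot.camera_info("wrist"); im=bot.get_image("wrist"); pickle.dump(i,open("w6.pkl","wb")); cv2.imwrite("pics/w6.png",im)
cv2.imwrite("pics/w6c.png",cv2.resize(im[20:260,200:440],None,fx=2.4,fy=2.4,interpolation=2))
E
```

```text
time_s: 23.05
eef_pos: [0.6535, -0.156, 0.2064]
tcp_rot: [[0.997, -0.073, 0.003], [-0.073, -0.997, -0.002], [0.003, 0.001, -1.0]]
contact_force: [2.0, 0.4, 0.2]
opening: 0.0641
finger_force: 0.0
time_s: 23.85
eef_pos: [0.4547, -0.1414, 0.2039]
tcp_rot: [[0.997, -0.072, 0.002], [-0.072, -0.997, -0.001], [0.002, 0.001, -1.0]]
contact_force: [0.9, 0.7, 0.2]
opening: 0.0636
finger_force: 0.0
```

View pics/w6c.png

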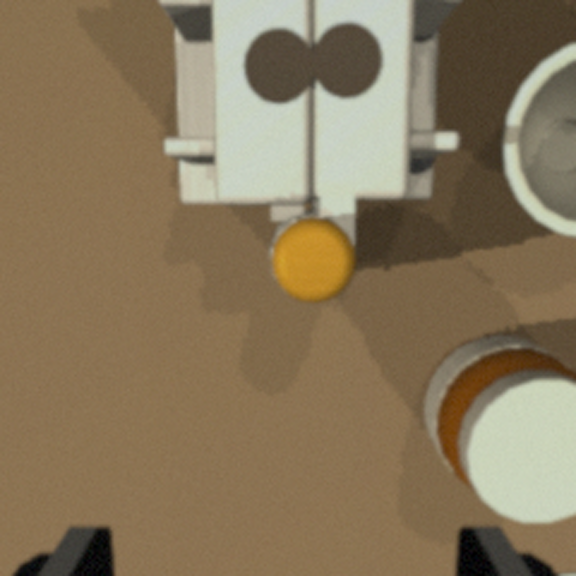

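The mould is shut: the parting line at column 311 is thin and parallel, the pin head is down at (313,260), and the jar and crucible are undisturbed. I'll check the line's width along its length numerically.

Run:
```python
from h import *
im=cv2.imread("pics/w6.png"); g=cv2.cvtColor(im,cv2.COLOR_BGR2GRAY).astype(int)
for r in list(range(0,104,8)):
    row=g[r,318:342]; print(r,row.tolist())
import pickle; i=pickle.load(open("w6.pkl","rb"))
x=np.array([98,-0.]); 
print(unproj("wrist",[[330,5],[330,95],[331,5]],.09,i)*1000, unproj("wrist",[[200+313/2.4,20+260/2.4]],.102,i)*1000)
```

```text
0 [202, 201, 200, 203, 201, 204, 201, 201, 197, 181, 151, 124, 125, 161, 191, 203, 201, 202, 202, 204, 203, 201, 205, 203]
8 [202, 202, 199, 201, 202, 201, 201, 200, 195, 180, 148, 119, 104, 145, 190, 201, 201, 201, 202, 203, 202, 203, 203, 202]
16 [201, 203, 203, 202, 203, 204, 203, 204, 199, 181, 153, 124, 127, 166, 191, 201, 203, 203, 202, 203, 204, 204, 203, 203]
24 [204, 201, 204, 203, 203, 201, 203, 203, 197, 179, 148, 124, 130, 170, 196, 202, 203, 204, 205, 204, 202, 203, 202, 203]
32 [115, 127, 147, 162, 179, 197, 201, 201, 195, 179, 151, 122, 123, 165, 193, 197, 190, 168, 138, 111, 87, 79, 74, 75]
40 [76, 75, 75, 75, 71, 74, 75, 71, 75, 77, 78, 76, 69, 75, 73, 77, 75, 76, 79, 77, 72, 77, 77, 77]
48 [75, 75, 76, 78, 74, 75, 74, 75, 79, 72, 76, 79, 74, 76, 75, 76, 76, 75, 76, 74, 76, 73, 74, 79]
56 [75, 73, 75, 75, 76, 73, 75, 75, 80, 90, 106, 96, 96, 146, 187, 179, 144, 102, 81, 71, 74, 79, 76, 77]
64 [200, 202, 205, 205, 207, 205, 204, 204, 191, 169, 141, 111, 127, 171, 195, 204, 205, 208, 204, 205, 208, 205, 204, 204]
72 [205, 204, 206, 203, 202, 205, 204, 203, 195, 170, 140, 113, 129, 171, 196, 206, 203, 206, 206, 205, 209, 206, 204, 207]
80 [206, 206, 205, 204, 204, 205, 205, 203, 192, 169, 139, 114, 131, 177, 201, 204, 205, 206, 206, 204, 206, 207, 205, 204]
88 [204, 203, 203, 205, 202, 205, 204, 202, 190, 165, 134, 110, 130, 176, 197, 204, 205, 206, 207, 204, 208, 207, 204, 205]
96 [204, 204, 206, 204, 204, 203, 203, 202, 190, 165, 134, 110, 128, 175, 198, 207, 206, 204, 206, 207, 205, 205, 206, 205]
[[ 586.42893931 -158.38396589   90.        ]
 [ 526.09941057 -154.57708131   90.        ]
 [ 586.37966525 -159.07946007   90.        ]] [[ 502.64617499 -152.98508298  102.        ]]
```

The line is equally narrow along its whole length (about 1.5 mm including the edge rounding), so the faces are flush. The robot is clear.

```bash
python3 -c "
from plant import bot
print(bot.sign_off())"
```

```text
the job is handed in; nothing more can be done
None
```

I handed the job in: the hinge pin is pressed home through all three knuckles and the mould is shut with its faces flush. The arm is clear, and the jar and crucible are undisturbed in the last close-up, though I did not re-check the clamp, bottle, mallet and pliers. The hand-in returned no verdict.

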